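Hang the lift-off guard flap on the punch rack

ROBOT

A 7-joint arm with a two-finger parallel gripper is mounted at the origin on the work surface. World frame = base frame: x ahead of the robot, y to its left, z up, the work surface at z = 0. Lengths are in mm, angles in rad, forces in N, time in s.
With the tool pointing down it reaches from about 350 to 900 mm from the base axis. Payload 8.1 kg.
Tool frame: the origin (TCP) lies between the finger pads; the fingertips stand 17 mm ahead of it and the grasp point (between the pads) lies 2 mm behind it (env.tips_ahead is the distance from the TCP to the fingertips, in mm); z points along the fingers, y is the line along which they close (so a half turn about z gives the same grasp; the last joint's range is limited). The gripper opens to 85 mm and grips with 20 to 120 N. Pads are 22 mm wide; open, the fingers measure 114 mm over their backs; the gripper's body (76 mm by 85 mm) begins 54 mm behind the grasp point. The pads swing forward as they close: fully open they stand 13 mm farther back than shut.
Start: joints at [1.182, 0.434, 0.025, 1.573, -0.012, 1.134, -0.075], TCP at [176.179, -599.669, 208.623] pointing down, gripper open.
Joint ranges: [-2.62, 2.62], [-0.44, 2.09], [-1.27, 1.32], [0.08, 2.57], [-1.32, 4.46], [0.12, 2], [-2.74, 2.74]. Speed limits (rad/s): [2.22, 2.22, 3.01, 3.01, 3.14, 3.14, 3.14].

INTERFACE

Orientations are given as a unit quaternion [x, y, z, w].
In Python, from cell import env gives the robot as it stands.
- The arm moves only by the tool step_arm, never from a script. Its argument "deltas" is a list that holds one entry, the list of rows, each a list of 6 numbers: the shift along the tool's x, y, z in cm, then the turn, a rotation vector about the tool's x, y, z in rad. In form: [[[dx, dy, dz, wx, wy, wz], ...]]. A call has 1 to 5 rows; each row is the pose to reach, as a shift and turn from the pose commanded when the call began, along the tool's axes at that moment; what a row does not reach only later rows make up. A row lasts 1/8 s, in which the tool goes at most 62.5 mm and 10.7 degrees, less where a joint would pass 70% of its speed; a pose out of reach is approached as far as the arm can. A call with a gripper value outside its range is refused whole. "fingers" is the opening, from 0 (shut) to 1 (fully open), set as the call begins (left out, the last holds). The fingers move at their own pace and stop on an object; "newtons" is the grip in N (left out, the last holds). Time passes only in rows, so rows that repeat a pose let the fingers close. It gives the time, the measured TCP pose, the force, the opening and the grip force at its end, in the units of the state.
- env.get_obs(): the state, without advancing time (a new reading comes with each control period).
- env.grab_frame(name): name is "scene" or "side" or "wrist"; returns a dict with "image" (420x560x3 uint8, red, green, blue), "K" (3x3 intrinsics, pixels), "k1" (the pictures are not rectified: a ray, as slopes to the right and down, at radius r is drawn at 1 + k1 r^2 times it, then the intrinsics apply), "cam_to_world" (4x4, takes a point from camera to world coordinates); the wrist camera has in their place "T_tool_cam" (4x4, takes a point from camera to tool coordinates, whose origin is the TCP and whose axes are the flange's). Camera axes: x right, y down, z forward; pixel columns grow to the right and rows downward; lengths in mm; the calibration is good to about 2 mm. A picture is of the moment at which its call begins: read the wrist's pose just before it. There is no depth.
- env.finish_job(): hands the job in; it is judged then, once.
The state is a dict: "t": time; "qpos": joint angles; "dq": joint speeds; "effort": joint torques, N m; "eef_pos": TCP position; "orientation": TCP orientation; "contact_force": force on the tool from outside, world axes, zero at the start; "ft_torque": the same for the moment, N m; "gripper_width": finger opening in mm; "grasp_force": force on a finger pad.
Only numpy, scipy, OpenCV 4.12 (cv2) and the standard library are available. Lean on these libraries where they do the work, as an engineer would, in place of code of your own. Each camera call takes 0.05 s, during which the arm holds its last target. There are 200 camera calls.

TASK

Lift the sheet-metal guard flap out of its parking slot and hang it, standing clearly open, with both its knuckles fully home on the two upright pintle pins of the punch rack; feel for the pins, press only gently and let the flap down rather than drop it. Then swing it shut under the lip of its keeper until it rests against the keeper post, and let go. Do not tip the punches or shift the other things lying about.

Things in the scene. Friction and masses are not known exactly. Their poses are not given: they have to be found in the camera images.
- rack: Fixed steel base plate 150 x 300 x 12 mm. Origin: centre of its underside, x away from the robot, y to the left, z up. On its back half a slotted cast-iron stand (x 6 to 70, y -85 to 85, top z 57 mm) with upright hex punches; hinge post at the front left; keeper at the front right. More than about 50 N between flap and rack does damage.
- rack_post (a point): Rack point (-45, 158, 145), level with the top of the hinge post (22 mm square), whose middle stands 6 to 42 mm from here towards rack -y: clamped somewhere in its slot, in no reading, to be seen or felt; rigid. Two level arms reach 34 mm to -y (9 thick, 12 wide, ends rounded to 7 mm radius about the pin axis), tops at rack z 45 and 135, an upright pin on each end.
- rack_pintle (a point): Rack point (-45, 124, 30). The common vertical axis of both pins is 6 to 42 mm from here towards rack -y (exact in rack x), as the hinge post is clamped; this is the height of the seated flap's origin. Pins 9 mm diameter, 14 mm tall above the arm tops, where the knuckles seat (pin tops at rack z 59 and 149), 1.5 mm chamfer, greased.
- rack_keeper (a point): Rack point (-43, -55, 178), on the keeper post's front (-x) face just under its lip. Post 20 deep, y -70 to -40; lip 6 thick, reaching forward to x -69, 8 mm above the hung flap: the flap cannot be lowered in there, only swung in under it. Shut, the flap lies along rack y, free edge to -y, against this face; it opens to -x, the robot's side.
- flap: Loose sheet-metal guard flap, 0.21 to 0.39 kg: flat upright panel 4 mm thick, 140 high, x 9.5 to 169.5 mm. Origin on the axis of its two knuckles at the height of the panel's lower edge; x along the panel to the free edge, y its normal, z up. Stands in the rest at the start. Hung, it may sag 0.035 rad, swings with under 1 N, springs back up to 0.03 rad and else stays where it is left.
- flap_knuckle (a point): Centre of the lower knuckle's lower face, flap point (0, 0, 15) mm. Both knuckles are upright tubes open at both ends, 20 mm outside, 11.5 mm inside diameter, 14 mm tall, on the flap's axis x = y = 0, lower faces at flap z 15 and 105. The lower one has to come in sideways under the rack's upper arm.
- flap_grip (a point): Centre of the flap's grip tab, flap point (85, 0, 153) mm, near the centre of mass lengthwise. Tab 36 mm long, 10 mm thick, z 135 to 171 mm, on the panel's upper edge: pinch it from above across its thickness.
- rest: Fixed parking slot: base 140 x 70 x 10 mm with two pairs of cheeks leaving a 6.5 mm slot along its x axis, slot floor z 10, cheek tops z 45 mm. The flap stands in it with the same heading, tab over the middle. Origin: centre of its underside. Lift the flap 40 mm or more to clear it.
- punch_a: Loose hex punch 24 mm across, 75 mm tall, upright in the stand; origin at the middle of its foot.
- punch_b: Loose hex punch 26 mm across, 85 mm tall, upright in the stand; origin at the middle of its foot.
- punch_c: Loose hex punch 22 mm across, 70 mm tall, upright in the stand; origin at the middle of its foot.
- die_button: Loose bronze die button, a ring 44 mm across, 28 mm high, on the cabinet top; origin at the middle of its underside.
- shim_case: Loose red plastic shim case 75 x 110 x 28 mm; origin at the middle of its underside.
- set_block: Loose steel block 50 x 30 x 30 mm; origin at the middle of its underside.
- oil: Loose plastic oil bottle 48 mm across, 120 mm tall; origin at the middle of its underside.

How it is judged (in metres and radians):
On the way:
1. the flap hangs fully home on both pins, standing at least 25 degrees open (z of flap in the frame of rack between 0.026 and 0.0345 m and x of flap in the frame of rack between -0.052 and -0.038 m and y of flap in the frame of rack between 0.075 and 0.125 m and angle between flap's own z axis and vertical below 0.09 rad and angle between the x axis of flap and the y axis of rack, either way round above 0.436 rad), for 0.2 s.
At the end, for the whole second after the job is handed in: Flap fully home on both pins (origin 26 to 34.5 mm above the rack's underside, within 7 mm in x and 25 mm in y of (-45, 100) mm in the rack's frame, upright within 0.09 rad), shut (along the rack's y within 0.09 rad), let go and at rest (z of flap in the frame of rack between 0.026 and 0.0345 m and x of flap in the frame of rack between -0.052 and -0.038 m and y of flap in the frame of rack between 0.075 and 0.125 m and angle between flap's own z axis and vertical below 0.09 rad and angle between the x axis of flap and the y axis of rack, either way round below 0.09 rad and linear speed of flap below 0.02 m/s and angular speed of flap below 0.1 rad/s); the robot touches nothing.
It fails at once if the flap is pressed or dropped on the rack with more than 50 N (contact force between flap and rack above 50 N).
It fails at once if a punch is tipped (angle between any of punch_a, punch_b, punch_c's own z axis and vertical above 0.35 rad).
It fails at once if a bystander is shifted by more than 20 mm (distance of any of die_button, shim_case, set_block, oil from where it was at the start of the episode above 0.02 m).
It also fails if it takes over 67 s, if anything falls off the work surface, if the arm or the gripper's body presses on something with over 40 N, if the wrist force passes 120 N, or if a joint passes its speed limit or range.

## Working session

There is one attempt and no reset: what is moved stays moved. The work goes in short steps, Python scripts to look and compute and a tool call to move; the robot and the scene stay as the last step left them, time stands still between calls to the robot, and variables do not carry over. Pictures are saved under pics/ and viewed, at most 10 in all, crops included, and the job is handed in when it is done.

Besides the shell and the picture viewer there is one more tool, called after "Call:" as name(argument=value, ...) on one line, values as JSON. step_arm: Moves the arm, as the interface text tells. Its arguments: {"type":"object","properties":{"deltas":{"type":"array"},"fingers":{"type":"number"},"newtons":{"type":"number"}},"required":["deltas"]}

```bash
mkdir -p pics
cat > h.py <<'E'
import numpy as np, cv2, json
from scipy.spatial.transform import Rotation as R
from cell import env
def grab(name,fn):
    o=env.get_obs(); f=env.grab_frame(name)
    cv2.imwrite('pics/'+fn+'.png',f['image'][:,:,::-1])
    if 'cam_to_world' in f: T=np.array(f['cam_to_world'])
    else:
        W=np.eye(4);W[:3,:3]=R.from_quat(o['orientation']).as_matrix();W[:3,3]=o['eef_pos'];T=W@np.array(f['T_tool_cam'])
    json.dump(dict(K=np.array(f['K']).tolist(),k1=float(f['k1']),T=T.tolist()),open('pics/'+fn+'.json','w'))
    return f['image']
def load(fn):
    d=json.load(open('pics/'+fn+'.json'));return np.array(d['K']),d['k1'],np.array(d['T'])
def ray(fn,u,v):
    K,k1,T=load(fn); s=cv2.undistortPoints(np.array([[[u,v]]],float),K,np.array([k1,0,0,0.]),None,None)[0,0]
    d=T[:3,:3]@np.array([s[0],s[1],1.]);return T[:3,3],d/np.linalg.norm(d)
def onz(fn,u,v,z):
    c,d=ray(fn,u,v);return c+d*(z-c[2])/d[2]
def proj(fn,P):
    K,k1,T=load(fn);P=np.atleast_2d(P);q=(P-T[:3,3])@T[:3,:3]
    s=q[:,:2]/q[:,2:];r=(s**2).sum(1,keepdims=True);s=s*(1+k1*r)
    return s@K[:2,:2].T+K[:2,2]
def tri(obs):
    A=np.zeros((3,3));b=np.zeros(3)
    for fn,u,v in obs:
        c,d=ray(fn,u,v);M=np.eye(3)-np.outer(d,d);A+=M;b+=M@c
    return np.linalg.solve(A,b)
E
python3 - <<'E'
from h import *
print(env.get_obs())
for n in('scene','side','wrist'): grab(n,n+'0'); print(n,load(n+'0'))
a=[cv2.imread(f'pics/{n}0.png') for n in('scene','side')]
E
```

```text
{'t': 0.0, 'qpos': array([ 1.18243999,  0.43523223,  0.0250103 ,  1.57411878, -0.01159028,
        1.13402264, -0.07510487]), 'dq': array([-0.00064364,  0.00107946,  0.00130534,  0.00108308,  0.00076984,
       -0.00105379, -0.00116057]), 'effort': array([-1.50429200e-04, -6.70477796e+01,  1.02489889e+00, -3.16210198e+01,
        1.53996988e-02,  1.25311784e-02, -1.32563733e-05]), 'eef_pos': array([ 175.93466463, -599.14065602,  207.8123235 ]), 'orientation': array([ 9.89817385e-01,  1.42340704e-01, -2.01122578e-04, -7.92952889e-04]), 'contact_force': array([-0.09842434,  0.16189851,  0.75222814]), 'ft_torque': array([-0.01123714, -0.01253244,  0.00840611]), 'grasp_force': 0.0, 'gripper_width': 85.46075246328685}
scene (array([[438.48064353,   0.        , 273.57981203],
       [  0.        , 438.48064353, 210.95259393],
       [  0.        ,   0.        ,   1.        ]]), 0.0078382449510034, array([[ 5.51327381e-01,  4.47023859e-01, -7.04420179e-01,
         1.43276249e+03],
       [ 8.33979667e-01, -3.18289460e-01,  4.50743537e-01,
        -4.93025417e+02],
       [-2.27164032e-02, 
[... 497 characters left out ...]
],
       [ 2.40484128e-02, -8.67785072e-01, -4.96357474e-01,
         7.19690630e+02],
       [ 0.00000000e+00,  0.00000000e+00,  0.00000000e+00,
         1.00000000e+00]]))
wrist (array([[351.40103076,   0.        , 282.57077879],
       [  0.        , 351.40103076, 208.19475262],
       [  0.        ,   0.        ,   1.        ]]), -0.05387319763246783, array([[ 2.81670280e-01, -9.16368250e-01, -2.84483890e-01,
         2.48654352e+02],
       [-9.59509333e-01, -2.69598631e-01, -8.15991256e-02,
        -5.78323661e+02],
       [-1.92161925e-03,  2.95948996e-01, -9.55201811e-01,
         3.73234125e+02],
       [ 0.00000000e+00,  0.00000000e+00,  0.00000000e+00,
         1.00000000e+00]]))
```

View pics/scene0.png

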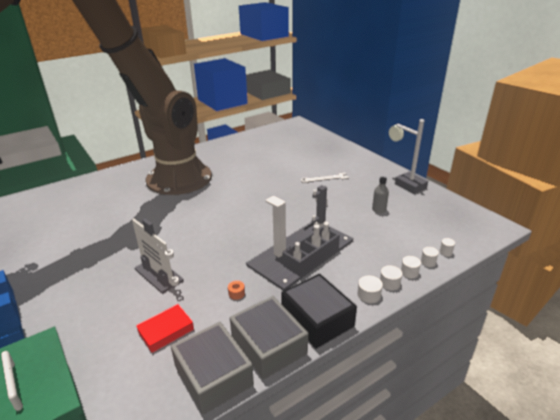

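View pics/side0.png

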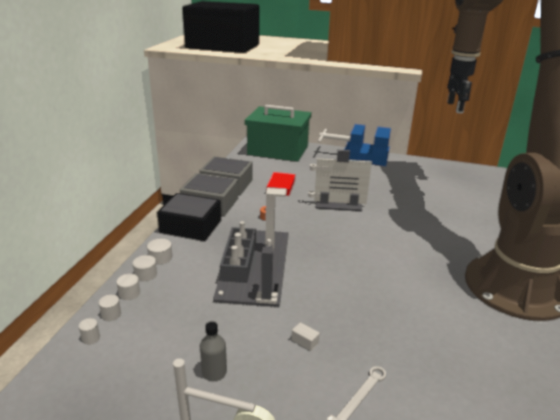

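The scene picture shows the flap in its rest at about (155,255), the rack at (300,250), the keeper at (278,225) and the hinge post at (321,205). The side picture shows the flap at (342,180) and the rack at (255,265). I'll enlarge both.

Run:
```python
from h import *
a=cv2.imread('pics/scene0.png');b=cv2.imread('pics/side0.png')
def c(im,x,y,w,h,s): return cv2.resize(im[y:y+h,x:x+w],None,fx=s,fy=s,interpolation=cv2.INTER_CUBIC)
# scene crops
A=c(a,235,170,130,120,4.6) ; B=c(b,205,175,100,135,4.4)
A=cv2.resize(a[175:295,240:360],(400,400),interpolation=cv2.INTER_CUBIC)
B=cv2.resize(b[180:310,205:305],(400,520),interpolation=cv2.INTER_CUBIC)
o=np.zeros((520,800,3),np.uint8);o[:400,:400]=A;o[:,400:]=B
cv2.imwrite('pics/c1.png',o)
A=cv2.resize(a[205:305,120:200],(400,500),interpolation=cv2.INTER_CUBIC)
B=cv2.resize(b[140:220,300:380],(400,400),interpolation=cv2.INTER_CUBIC)
o=np.zeros((520,800,3),np.uint8);o[:500,:400]=A;o[:400,400:]=B
cv2.imwrite('pics/c2.png',o)
```

```text
(no output)
```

View pics/c1.png

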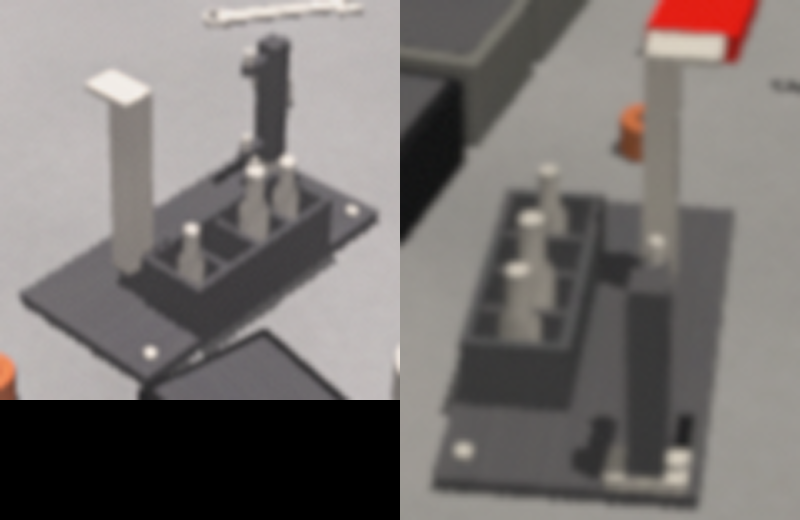

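View pics/c2.png

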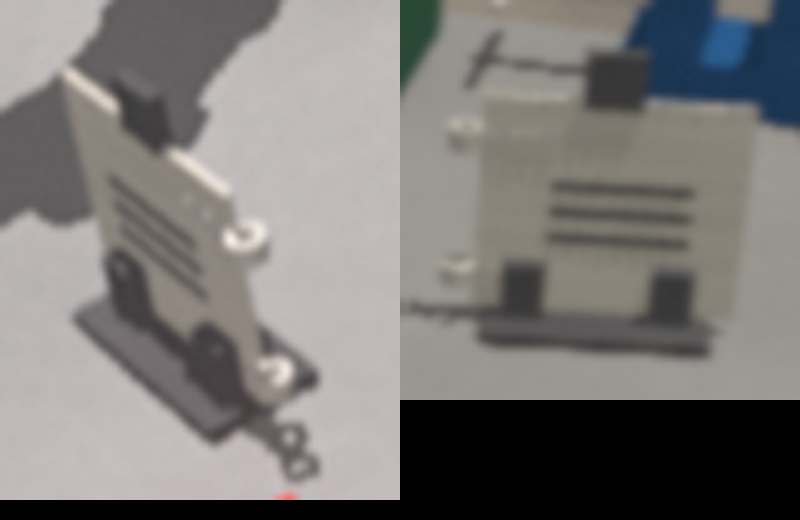

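```bash
cat > fit.py <<'E'
from h import *
from scipy.optimize import least_squares
rk=[('scene0',246.6,263.2,-75,-150,12),('scene0',284.4,288.4,75,-150,12),('scene0',353.1,238.6,75,150,12),
('scene0',265.5,200.2,-69,-70,184),('scene0',273.9,195.4,-69,-40,184),('scene0',285.6,202.6,-23,-40,184),('scene0',278.4,206.5,-23,-70,184),
('side0',214.25,301.75,75,150,12),('side0',279.25,304.25,-75,150,12),('side0',288.25,232,-75,-150,12),
('side0',267.5,188.3,-23,-70,184),('side0',287,188.5,-69,-70,184),('side0',286.2,194.5,-69,-40,178),('side0',266.7,193.7,-23,-40,178)]
po=[('scene0',322.2,187.6,0,0,145),('side0',267.75,250,0,0,145),('side0',269,240,0,-34,149)]
fl=[('scene0',169,251.2,0,0,119),('scene0',174.4,279,0,0,29),('scene0',133.4,219,169.5,0,140),
('side0',313,165,0,0,119),('side0',311.4,192.4,0,0,29),('side0',371.6,161.4,169.5,0,140),('side0',317,159,9.5,0,140),('side0',337.4,150,67,0,171),('side0',349.6,150.4,103,0,171)]
def tf(p,P):
    c,s=np.cos(p[2]),np.sin(p[2]);return np.c_[p[0]+c*P[:,0]-s*P[:,1],p[1]+s*P[:,0]+c*P[:,1],P[:,2]]
def res(p,L,dz=0):
    L2=np.array([l[3:] for l in L],float);L2[:,2]+=dz;W=tf(p,L2)
    return np.concatenate([proj(l[0],w)[0]-l[1:3] for l,w in zip(L,W)])
def rr(p): 
    po2=[(l[0],l[1],l[2],-45+l[3],158-p[3]+l[4],l[5]) for l in po]
    return np.r_[res(p[:3],rk),res(p[:3],po2)]
if __name__=='__main__':
    p0=onz('scene0',300,252,12)
    r=least_squares(rr,[p0[0],p0[1],0,20],loss='soft_l1',x_scale=[100,100,.3,10]);print('rack',r.x,r.fun.round(1))
    q=onz('scene0',160,275,0);
    for th in(1.5,-1.5,0,3):
        f=least_squares(res,[q[0],q[1],th],args=(fl,10),loss='soft_l1',x_scale=[100,100,.3]);print('flap',f.x,f.cost,f.fun.round(1))
E
python3 fit.py
```

```text
rack [6.32376366e+02 1.10881381e+02 2.02790376e-01 1.80426097e+01] [-1.1 -1.2 -0.2 -0.7  0.5 -1.4 -0.1 -0.7 -0.6 -0.2 -0.  -1.3 -0.7 -0.7
 -1.4 -2.9  0.9 -0.9 -0.2 -0.6 -0.5 -0.8 -1.1 -0.  -1.1  2.  -1.   1.7
 -0.2 -1.4 -0.   0.1  0.2 -0.4]
flap [ 569.45383769 -250.43704979    3.33056354] 1.5293137152295941 [ 0.3  0.   0.2 -0.5 -0.3 -1.4  0.1 -0.3 -0.  -0.7 -0.   0.1 -0.3 -0.7
 -0.2 -0.4  0.1 -0.1]
flap [ 569.4538377  -250.43704983   -2.95262176] 1.5293137152295622 [ 0.3  0.   0.2 -0.5 -0.3 -1.4  0.1 -0.3 -0.  -0.7 -0.   0.1 -0.3 -0.7
 -0.2 -0.4  0.1 -0.1]
flap [ 569.45383771 -250.43704989   -2.95262176] 1.5293137152295584 [ 0.3  0.   0.2 -0.5 -0.3 -1.4  0.1 -0.3 -0.  -0.7 -0.   0.1 -0.3 -0.7
 -0.2 -0.4  0.1 -0.1]
flap [ 569.45383755 -250.43704907    3.33056356] 1.529313715229823 [ 0.3  0.   0.2 -0.5 -0.3 -1.4  0.1 -0.3 -0.  -0.7 -0.   0.1 -0.3 -0.7
 -0.2 -0.4  0.1 -0.1]
```

```bash
cat >> h.py <<'E'
def go(x,y,z,head,n=None):
    o=env.get_obs();r=R.from_quat(o['orientation']);p=np.array(o['eef_pos'])
    d=r.inv().apply(np.array([x,y,z])-p)/10
    c,s=np.cos(head),np.sin(head);T=R.from_matrix(np.array([[c,s,0],[s,-c,0],[0,0,-1.]]))
    w=(r.inv()*T).as_rotvec();print('t',round(o['t'],2),'p',p.round(1),'d',d.round(2),'w',w.round(3),'|d|',np.linalg.norm(d).round(1),'F',o['contact_force'].round(1),'w',round(o['gripper_width'],1))
E
python3 - <<'E'
from h import *
go(486,-266.4,235,0.189)
print('set',onz('side0',305,337,20),'oil',onz('side0',213,372,0),'die',onz('scene0',236,290,14),'case',onz('scene0',166,328,14))
print([proj('side0',[x,y,0]).round() for x,y in((400,330),)])
E
```

```text
t 0.15 p [ 176.  -599.3  208. ] d [ 39.12 -23.21  -2.68] w [-0.001  0.     0.097] |d| 45.6 F [0.1 0.2 0.6] w 85.3
set [451.11640144 335.61829841  20.        ] oil [600.06885617 457.04517894   0.        ] die [ 673.78148648 -128.9376696    14.        ] case [ 691.12462794 -326.7890416    14.        ]
[array([[330., 348.]])]
```

Call:
step_arm(deltas=[[[5,-3,-2.7,0,0,0.02],[10,-6,-2.7,0,0,0.04],[15.5,-9.2,-2.7,0,0,0.06],[20.5,-12.2,-2.7,0,0,0.08],[25.5,-15.2,-2.7,0,0,0.097]]], fingers=1)

```text
t: 0.78
eef_pos: [379.0, -380.2, 235.6]
orientation: [0.996, 0.094, -0.0, -0.0]
contact_force: [1.5, -0.7, -0.5]
gripper_width: 85.1
grasp_force: 0.0
```

Call:
step_arm(deltas=[[[4.5,-3.2,0,0,0,0],[9,-6.2,0,0,0,0],[12.8,-9.3,0,0,0,0],[12.8,-9.3,0,0,0,0],[12.8,-9.3,0,0,0,0]]])

```text
t: 1.4
eef_pos: [485.8, -267.0, 235.3]
orientation: [0.996, 0.094, -0.0, 0.0]
contact_force: [-0.6, -0.9, -0.4]
gripper_width: 85.6
grasp_force: 0.0
```

Run:
```python
from h import *
go(486,-266.4,235,0.189)
grab('wrist','w1'); go(486,-266.4,235,0.189)
x,y,th=569.45,-250.44,-2.9526
c,s=np.cos(th),np.sin(th)
f=lambda a,b,z:proj('w1',[x+c*a-s*b,y+s*a+c*b,z+10])[0].round(1)
print('tab',[f(a,b,171) for a in(67,103) for b in(-5,5)],'panel ends',f(9.5,0,140),f(169.5,0,140),'kn',f(0,0,119))
cv2.imwrite('pics/w1b.png',cv2.resize(cv2.imread('pics/w1.png'),(800,600)))
```

```text
t 1.4 p [ 485.8 -267.   235.3] d [ 0.03 -0.05  0.03] w [ 0.     0.001 -0.   ] |d| 0.1 F [-0.6 -0.9 -0.4] w 85.6
t 1.45 p [ 485.4 -267.6  235.4] d [ 0.08 -0.11  0.04] w [ 0.     0.001 -0.002] |d| 0.1 F [ 0.   0.6 -0.4] w 85.1
tab [array([273.9, 192.2]), array([289.4, 192.2]), array([274.3, 243.8]), array([289.1, 243.8])] panel ends [281.7  99.4] [281.9 303.8] kn [281.7  86.1]
```

View pics/w1b.png

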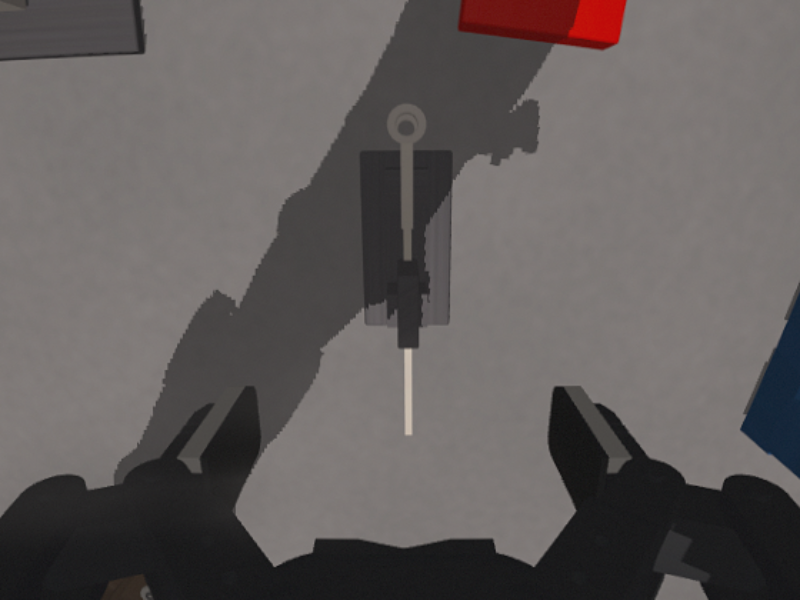

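The wrist picture shows the knuckle at (406,123), the tab at about (408,262) to (408,348) and the free end at (408,435). The flap is about 2 mm to the tool's +y, so I'll correct for that, go down and grip.

Call:
step_arm(deltas=[[[0.1,0.25,3,0,0,0],[0.1,0.25,5.5,0,0,0],[0.1,0.25,6.7,0,0,0],[0.1,0.25,6.7,0,0,0]]])

```text
t: 1.95
eef_pos: [486.9, -269.5, 168.2]
orientation: [0.996, 0.094, -0.001, -0.0]
contact_force: [0.5, 0.4, 0.4]
gripper_width: 85.0
grasp_force: 0.0
```

Call:
step_arm(deltas=[[[0,0,0,0,0,0],[0,0,0,0,0,0],[0,0,0,0,0,0],[0,0,0,0,0,0],[0,0,0,0,0,0]]], fingers=0, newtons=60)

```text
t: 2.58
eef_pos: [487.7, -268.9, 168.7]
orientation: [0.996, 0.094, 0.0, 0.0]
contact_force: [0.8, 0.0, 0.7]
gripper_width: 0.2
grasp_force: 0.0
```

Call:
step_arm(deltas=[[[0,0,0,0,0,0],[0,0,0,0,0,0],[0,0,0,0,0,0]]])

```text
t: 2.95
eef_pos: [487.7, -268.9, 168.6]
orientation: [0.996, 0.094, -0.0, 0.0]
contact_force: [0.1, -0.7, -0.6]
gripper_width: 0.3
grasp_force: 0.0
```

Run:
```python
from h import *
a=grab('wrist','w2');b=grab('side','s2');c=grab('scene','n2')
go(486,-266.4,235,0.189)
o=np.zeros((600,800,3),np.uint8)
o[:300,:400]=cv2.resize(a,(400,300));o[:300,400:]=cv2.resize(b[110:230,290:410],(400,300),interpolation=cv2.INTER_CUBIC);o[300:,:400]=cv2.resize(c[180:300,90:230],(400,300),interpolation=cv2.INTER_CUBIC)
cv2.imwrite('pics/o2.png',o[:,:,::-1])
```

```text
t 3.1 p [ 487.8 -268.9  168.6] d [-0.13 -0.27 -6.64] w [ 0. -0. -0.] |d| 6.6 F [-0.3 -0.3  0.1] w 0.3
```

View pics/o2.png

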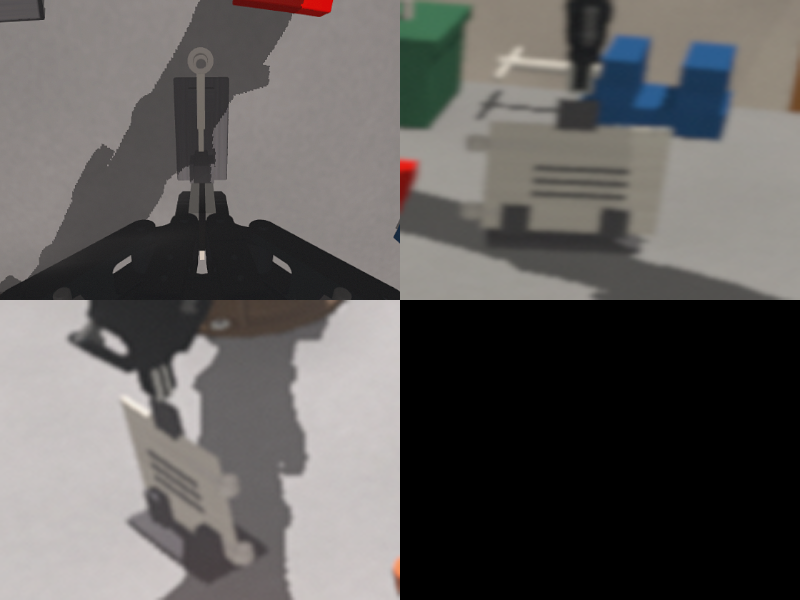

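Run:
```python
from h import *
print(env.tips_ahead)
for z in(151.6,168.6,181,190,200): print(z,proj('side0',[487.8,-268.9,z])[0].round(1),proj('scene0',[487.8,-268.9,z])[0].round(1),proj('w2',[487.8,-268.9,z])[0].round(1))
th=-2.9526;c,s=np.cos(th),np.sin(th)
for a in(67,85,103):print(a,[proj(n,[569.45+c*a,-252.5+s*a,181])[0].round(1) for n in('side0','scene0','w2')])
a,b,d=[cv2.imread(f'pics/{n}.png') for n in('w2','s2','n2')]
o=np.zeros((600,800,3),np.uint8)
f=lambda i,x,y,w,h:cv2.resize(i[y:y+h,x:x+w],(400,400),interpolation=cv2.INTER_CUBIC)
o[:400,:400]=f(b,320,120,50,50);o[:400,400:]=f(d,125,200,50,50)
o[400:,:400]=cv2.resize(a[180:380,180:380],(400,400))[:200]
cv2.imwrite('pics/o3.png',o)
```

```text
17.0
151.6 [342.1 158.9] [148.9 230.6] [282.5 240.7]
168.6 [342.6 153.5] [147.7 225.1] [282.5 253.4]
181 [343.  149.6] [146.8 221.1] [282.4 264.2]
190 [343.2 146.7] [146.1 218.2] [282.4 273.1]
200 [343.5 143.4] [145.4 214.8] [282.4 284. ]
67 [array([337.3, 149.3]), array([150.5, 223.5]), array([280.8, 232.6])]
85 [array([343.6, 149.7]), array([146.7, 220.7]), array([280.8, 267.5])]
103 [array([349.8, 150. ]), array([143. , 217.9]), array([280.9, 300.1])]
```

View pics/o3.png

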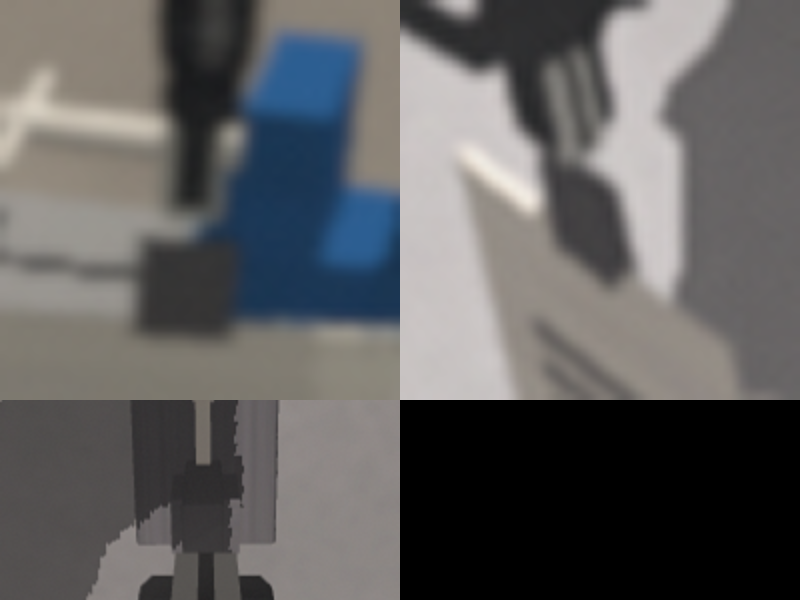

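The enlarged crops show the closed tips above the tab: side (190,205), tab top (190,240). They are about 37 mm higher than the stated tip offset gives. I'll open, go 29 mm lower and try again.

Call:
step_arm(deltas=[[[0,0,0,0,0,0],[0,0,0,0,0,0],[0,0,0,0,0,0],[0,0,0,0,0,0],[0,0,0,0,0,0]]], fingers=1)

```text
t: 3.72
eef_pos: [487.7, -268.9, 168.6]
orientation: [0.996, 0.094, -0.0, 0.0]
contact_force: [0.7, -0.8, 0.5]
gripper_width: 85.4
grasp_force: 0.0
```

Call:
step_arm(deltas=[[[0,0,1.5,0,0,0],[0,0,2.9,0,0,0],[0,0,2.9,0,0,0]]])

```text
t: 4.1
eef_pos: [486.5, -268.4, 137.7]
orientation: [0.996, 0.094, -0.001, -0.001]
contact_force: [-0.3, 0.3, -0.1]
gripper_width: 85.0
grasp_force: 0.0
```

Call:
step_arm(deltas=[[[0,0,0,0,0,0],[0,0,0,0,0,0],[0,0,0,0,0,0],[0,0,0,0,0,0],[0,0,0,0,0,0]]], fingers=0, newtons=60)

```text
t: 4.72
eef_pos: [488.1, -269.0, 140.0]
orientation: [0.996, 0.094, 0.0, 0.0]
contact_force: [-0.6, -0.6, 3.3]
gripper_width: 8.7
grasp_force: 60.1
```

Call:
step_arm(deltas=[[[0,0,-1,0,0,0],[0,0,-2.5,0,0,0],[0,0,-4.2,0,0,0],[0,0,-5.5,0,0,0],[0,0,-5.5,0,0,0]]])

```text
t: 5.35
eef_pos: [488.4, -269.2, 196.0]
orientation: [0.996, 0.094, 0.001, 0.001]
contact_force: [-0.1, 0.3, -3.3]
gripper_width: 8.5
grasp_force: 59.5
```

Call:
step_arm(deltas=[[[0.1,-2,0,0,0,0],[0.4,-6,0,0,0,0],[0.7,-11,0,0,0,0],[1,-16,0,0,0,0],[1.2,-20.5,0,0,0,0]]])

```text
t: 5.98
eef_pos: [459.7, -62.4, 194.1]
orientation: [0.995, 0.095, -0.001, -0.0]
contact_force: [1.6, 0.0, -2.4]
gripper_width: 8.2
grasp_force: 59.4
```

Call:
step_arm(deltas=[[[0.3,-5,0,0,0,0],[0.6,-10,0,0,0,0],[0.9,-15,0,0,0,0],[1.1,-19,0,0,0,0],[1.2,-20.9,0,0,0,0]]])

```text
t: 6.6
eef_pos: [431.7, 145.4, 194.2]
orientation: [0.995, 0.096, -0.001, -0.0]
contact_force: [0.3, -0.9, -2.2]
gripper_width: 8.4
grasp_force: 59.4
```

Call:
step_arm(deltas=[[[0,0,0,0,0,0],[0,0,0,0,0,0],[0,0,0,0,0,0]]])

```text
t: 6.98
eef_pos: [433.6, 141.2, 194.4]
orientation: [0.996, 0.093, -0.0, 0.0]
contact_force: [0.4, -0.1, -3.0]
gripper_width: 8.1
grasp_force: 59.4
```

Run:
```python
from h import *
a=grab('wrist','w3');go(434,142,195,.189)
cv2.imwrite('pics/w3b.png',cv2.resize(a,(800,600))[:,:,::-1])
p=np.array([632.38,110.88]);c,s=np.cos(.2028),np.sin(.2028)
f=lambda x,y,z:proj('w3',[p[0]+c*x-s*y,p[1]+s*x+c*y,z])[0]*1/.7
print('pin up',f(-45,106,149),'pin low',f(-45,106,59),'post',f(-45,140,145),'corner',f(-75,150,12),'lip',f(-69,-40,184),f(-69,-70,184))
o=env.get_obs();k=np.array(o['eef_pos'])+[81.5,16.6,-130]
print('kn',k,proj('w3',k+[0,0,119])[0]/.7)
```

```text
t 7.03 p [433.7 141.3 194.4] d [ 0.05 -0.06 -0.06] w [ 0.     0.    -0.002] |d| 0.1 F [ 0.  -0.2 -2.6] w 8.5
pin up [299.82353744 -43.61501931] pin low [332.51567362  14.56865798] post [213.56535635 -36.33525472] corner [277.05318531  84.52903376] lip [7.37820176e+02 6.03376427e-01] [823.61618437   4.24491878]
kn [515.15749585 157.90218656  64.44726601] [399.67609042 118.79516992]
```

View pics/w3b.png

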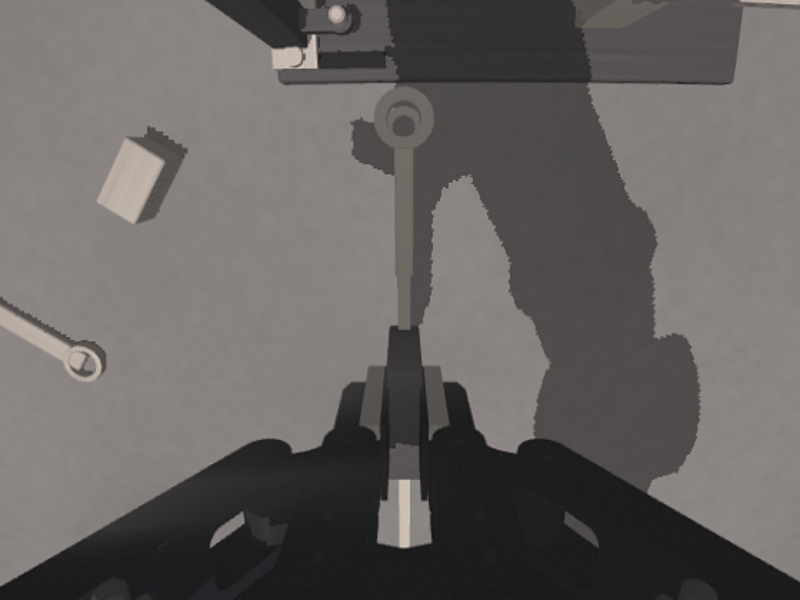

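The wrist picture shows the lower pin at (337,14) and the knuckle at (404,117). Both are about 3 px right of the prediction, so the camera has a common offset and the relative estimate holds. I'll go 25 mm short of the pin and look closer.

Call:
step_arm(deltas=[[[1.5,-0.3,0,0,0,0],[3.5,-0.7,0,0,0,0],[5,-1,0,0,0,0],[6,-1.2,0,0,0,0],[6,-1.2,0,0,0,0]]])

```text
t: 7.65
eef_pos: [490.8, 165.6, 194.3]
orientation: [0.996, 0.094, -0.0, -0.0]
contact_force: [-0.4, -0.2, -3.6]
gripper_width: 8.4
grasp_force: 59.4
```

Call:
step_arm(deltas=[[[0,0,0,0,0,0],[0,0,0,0,0,0]]])

```text
t: 7.9
eef_pos: [489.9, 165.1, 194.6]
orientation: [0.996, 0.094, -0.0, 0.0]
contact_force: [0.1, -0.8, -3.4]
gripper_width: 8.6
grasp_force: 59.4
```

Run:
```python
from h import *
a=grab('wrist','w4');go(490.5,164.4,195,.189)
cv2.imwrite('pics/w4b.png',cv2.resize(a[20:220,150:416],(798,600),interpolation=cv2.INTER_CUBIC)[:,:,::-1])
p=np.array([632.38,110.88]);c,s=np.cos(.2028),np.sin(.2028)
f=lambda x,y,z:proj('w4',[p[0]+c*x-s*y,p[1]+s*x+c*y,z])[0]
g=lambda q:((q-[150,20])*3).round(1)
print('pin up',g(f(-45,106,149)),'pin low',g(f(-45,106,59)))
o=env.get_obs();k=np.array(o['eef_pos'])+[81.5,16.6,-130]
print('kn',k,g(proj('w4',k+[0,0,119])[0]),g(proj('w4',k+[0,0,15])[0]))
```

```text
t 7.95 p [490.  165.1 194.7] d [ 0.04  0.08 -0.03] w [ 0. -0. -0.] |d| 0.1 F [-0.1 -0.3 -2.7] w 8.5
pin up [264.1 197.9] pin low [304.4 210.3]
kn [571.4872706  181.74313336  64.71708266] [390.7 189.4] [393.4 208.1]
```

View pics/w4b.png

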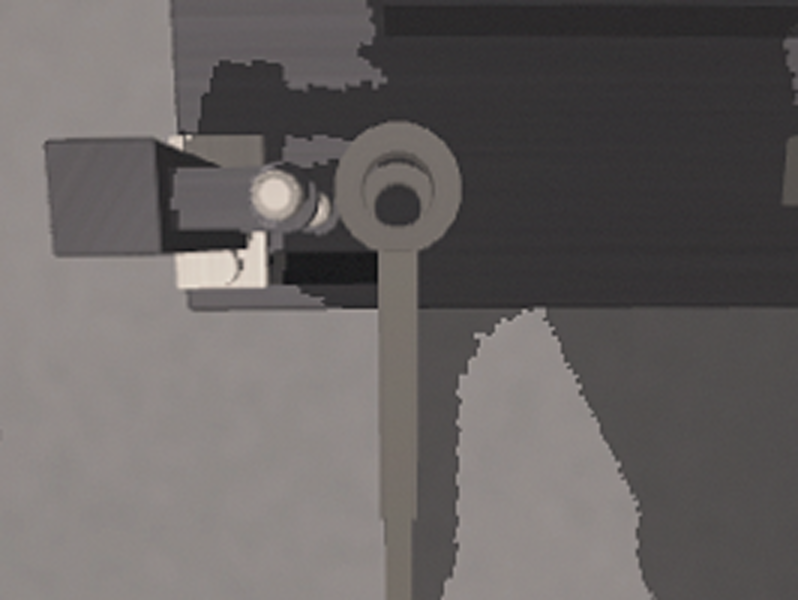

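The crop shows the upper pin top at (274,194) and the knuckle at (398,187). That leaves about -23.7 mm in tool y and +0.4 mm in tool x.

Call:
step_arm(deltas=[[[0,-0.8,0,0,0,0],[0.02,-1.6,0,0,0,0],[0.04,-2.37,0,0,0,0],[0.04,-2.37,0,0,0,0],[0.04,-2.37,0,0,0,0]]])

```text
t: 8.57
eef_pos: [486.3, 188.6, 194.5]
orientation: [0.996, 0.094, -0.0, 0.0]
contact_force: [0.2, 0.7, -2.1]
gripper_width: 8.6
grasp_force: 59.4
```

Call:
step_arm(deltas=[[[0,0,0.6,0,0,0],[0,0,1.2,0,0,0],[0,0,1.6,0,0,0],[0,0,1.7,0,0,0],[0,0,1.7,0,0,0]]])

```text
t: 9.2
eef_pos: [486.3, 188.7, 177.6]
orientation: [0.996, 0.094, -0.0, 0.0]
contact_force: [-0.3, 0.4, -3.1]
gripper_width: 8.4
grasp_force: 59.4
```

Run:
```python
from h import *
a=grab('wrist','w5');go(490.5,164.4,195,.189)
cv2.imwrite('pics/w5b.png',cv2.resize(a[40:140,215:348],(798,600),interpolation=cv2.INTER_CUBIC)[:,:,::-1])
```

```text
t 9.25 p [486.3 188.8 177.7] d [-0.05  2.47 -1.73] w [-0. -0. -0.] |d| 3.0 F [ 1.   0.1 -2.7] w 8.3
```

View pics/w5b.png

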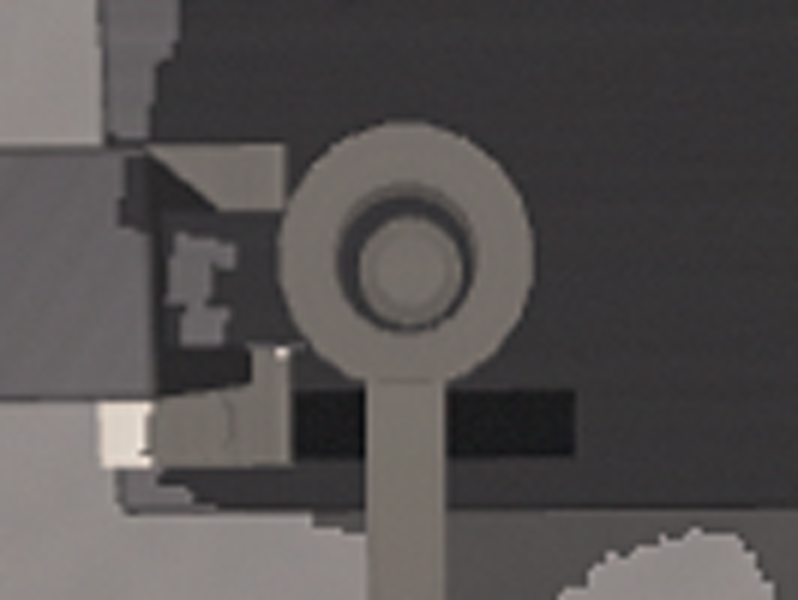

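The enlarged picture shows the pin top at (409,270) inside the bore, whose centre is about (407,262). It needs about 0.5 mm towards tool -x. I'll lower gently in steps.

Call:
step_arm(deltas=[[[-0.05,0.02,0,0,0,0],[-0.05,0.02,0.2,0,0,0],[-0.05,0.02,0.35,0,0,0],[-0.05,0.02,0.5,0,0,0],[-0.05,0.02,0.5,0,0,0]]])

```text
t: 9.88
eef_pos: [485.7, 188.3, 172.4]
orientation: [0.996, 0.094, -0.0, 0.0]
contact_force: [0.0, -0.2, -2.0]
gripper_width: 8.4
grasp_force: 59.4
```

Call:
step_arm(deltas=[[[0,0,0.12,0,0,0],[0,0,0.25,0,0,0],[0,0,0.37,0,0,0],[0,0,0.45,0,0,0],[0,0,0.45,0,0,0]]])

```text
t: 10.5
eef_pos: [485.8, 188.4, 168.0]
orientation: [0.996, 0.094, -0.0, 0.0]
contact_force: [-0.6, -0.4, -3.3]
gripper_width: 8.7
grasp_force: 59.4
```

Call:
step_arm(deltas=[[[0,0,0.15,0,0,0],[0,0,0.3,0,0,0],[0,0,0.45,0,0,0],[0,0,0.55,0,0,0],[0,0,0.55,0,0,0]]])

```text
t: 11.12
eef_pos: [485.8, 188.4, 162.5]
orientation: [0.996, 0.094, -0.0, 0.0]
contact_force: [0.5, 0.5, -2.6]
gripper_width: 8.6
grasp_force: 59.4
```

Call:
step_arm(deltas=[[[0,0,0.05,0,0,0],[0,0,0.1,0,0,0],[0,0,0.15,0,0,0],[0,0,0.15,0,0,0]]])

```text
t: 11.62
eef_pos: [485.8, 188.4, 161.1]
orientation: [0.996, 0.094, -0.0, 0.0]
contact_force: [0.2, 0.1, -1.4]
gripper_width: 8.5
grasp_force: 59.4
```

Call:
step_arm(deltas=[[[0,0,0.05,0,0,0],[0,0,0.1,0,0,0],[0,0,0.1,0,0,0]]])

```text
t: 12.0
eef_pos: [485.8, 188.4, 160.1]
orientation: [0.996, 0.094, -0.0, 0.0]
contact_force: [-0.9, 0.5, -2.9]
gripper_width: 8.7
grasp_force: 59.4
```

Call:
step_arm(deltas=[[[0,0,0.05,0,0,0],[0,0,0.1,0,0,0],[0,0,0.1,0,0,0]]])

```text
t: 12.38
eef_pos: [486.1, 188.6, 159.4]
orientation: [0.996, 0.094, 0.0, -0.0]
contact_force: [-0.6, -0.2, 0.8]
gripper_width: 8.6
grasp_force: 60.1
```

Contact is felt at TCP z = 159.4, the expected seat height, so both knuckles are home. I'll release into a loose straddle.

Call:
step_arm(deltas=[[[0,0,0,0,0,0],[0,0,0,0,0,0],[0,0,0,0,0,0],[0,0,0,0,0,0],[0,0,0,0,0,0]]], fingers=0.22)

```text
t: 13.0
eef_pos: [485.8, 188.4, 159.1]
orientation: [0.996, 0.094, -0.0, 0.0]
contact_force: [0.5, -1.2, -0.8]
gripper_width: 18.7
grasp_force: 0.0
```

Run:
```python
from h import *
grab('wrist','w6');go(486,188.6,159.4,.189);grab('side','s6')
a=cv2.imread('pics/w6.png');b=cv2.imread('pics/w5.png')
# upper-panel edge columns, knuckle blob location at several rows
for n,i in(('w5',b),('w6',a)):
    g=cv2.cvtColor(i,cv2.COLOR_BGR2GRAY)
    print(n,[g[r,255:310:2].tolist() for r in (82,120)])
```

```text
t 13.05 p [485.8 188.4 159.1] d [ 0.02 -0.02 -0.03] w [ 0.  0. -0.] |d| 0.0 F [-0.7  0.3  0.9] w 18.8
w5 [[54, 54, 52, 77, 113, 110, 111, 111, 67, 54, 99, 100, 111, 110, 111, 109, 109, 100, 79, 65, 112, 110, 111, 111, 95, 54, 53, 53], [54, 53, 53, 53, 53, 53, 54, 53, 54, 52, 49, 112, 113, 114, 113, 115, 112, 68, 52, 54, 54, 53, 54, 52, 55, 54, 55, 53]]
w6 [[55, 55, 55, 77, 111, 110, 111, 110, 85, 77, 101, 111, 111, 112, 111, 112, 112, 102, 102, 63, 110, 110, 111, 110, 113, 54, 53, 52], [55, 55, 55, 53, 53, 53, 54, 54, 54, 53, 49, 112, 113, 112, 114, 113, 114, 69, 55, 53, 55, 53, 54, 54, 53, 54, 54, 55]]
```

Nothing dropped or shifted on release. Now the swing, first 0.5 rad.

Call:
step_arm(deltas=[[[0.01,0.42,0,0,0,-0.05],[0.11,1.24,0,0,0,-0.15],[0.28,2.06,0,0,0,-0.25],[0.54,2.84,0,0,0,-0.35],[0.7,3.23,0,0,0,-0.4]]])

```text
t: 13.72
eef_pos: [499.0, 157.4, 159.1]
orientation: [0.957, 0.291, -0.0, 0.0]
contact_force: [-0.6, 0.1, 0.5]
gripper_width: 18.6
grasp_force: 0.0
```

Run:
```python
from h import *
o=env.get_obs();print(o['t'],o['contact_force'].round(1),o['gripper_width'],o['grasp_force'])
M=R.from_quat(o['orientation']).as_matrix();print('pin by tool',np.array(o['eef_pos'])+M@[83.2,-.96,0],'head',np.arctan2(M[1,0],M[0,0]))
g=cv2.cvtColor(grab('wrist','w7'),cv2.COLOR_RGB2GRAY)
for r in(62,82,120,160):print(r,g[r,235:335:2].tolist())
```

```text
13.725 [-0.6  0.1  0.5] 18.58205830677318 0.0
pin by tool [567.5822925  204.51464851 159.04699825] head 0.5904085097123004
62 [107, 87, 41, 49, 83, 106, 106, 108, 105, 103, 103, 104, 105, 105, 113, 117, 120, 108, 55, 57, 57, 55, 104, 102, 101, 101, 52, 51, 54, 57, 58, 58, 57, 59, 56, 57, 57, 56, 56, 57, 57, 56, 55, 56, 68, 96, 74, 66, 56, 58]
82 [45, 45, 47, 44, 41, 55, 92, 106, 109, 108, 107, 107, 107, 127, 222, 223, 223, 227, 136, 184, 174, 217, 216, 215, 215, 214, 217, 153, 148, 69, 221, 214, 200, 175, 180, 55, 58, 59, 57, 56, 56, 56, 56, 57, 56, 56, 55, 55, 57, 57]
120 [147, 146, 146, 145, 145, 147, 146, 147, 147, 148, 147, 149, 149, 94, 61, 50, 57, 56, 56, 54, 191, 226, 226, 227, 226, 228, 123, 30, 29, 28, 29, 29, 30, 25, 57, 58, 57, 58, 56, 55, 54, 56, 57, 57, 58, 56, 56, 56, 55, 56]
160 [145, 145, 145, 145, 147, 148, 149, 149, 147, 147, 148, 149, 148, 147, 149, 149, 148, 147, 146, 148, 114, 118, 119, 118, 119, 117, 88, 85, 84, 85, 86, 85, 86, 85, 86, 86, 86, 86, 87, 86, 87, 86, 86, 86, 153, 150, 147, 147, 148, 148]
```

Call:
step_arm(deltas=[[[0.05,0.83,0,0,0,-0.1],[0.18,1.65,0,0,0,-0.2],[0.4,2.46,0,0,0,-0.3],[0.7,3.23,0,0,0,-0.4],[1.07,3.98,0,0,0,-0.5]]])

```text
t: 14.4
eef_pos: [529.9, 130.7, 159.1]
orientation: [0.855, 0.519, -0.0, 0.0]
contact_force: [0.1, -0.2, 0.4]
gripper_width: 19.1
grasp_force: 0.1
```

Call:
step_arm(deltas=[[[0.05,0.83,0,0,0,-0.1],[0.18,1.65,0,0,0,-0.2],[0.4,2.46,0,0,0,-0.3],[0.7,3.23,0,0,0,-0.4],[1.07,3.98,0,0,0,-0.5]]])

```text
t: 15.02
eef_pos: [570.2, 121.8, 159.0]
orientation: [0.7, 0.714, -0.0, -0.0]
contact_force: [0.3, 0.1, 0.0]
gripper_width: 18.9
grasp_force: 0.1
```

Run:
```python
from h import *
o=env.get_obs();print(o['t'],o['contact_force'].round(1),o['gripper_width'],o['grasp_force'])
M=R.from_quat(o['orientation']).as_matrix();print('pin by tool',np.array(o['eef_pos'])+M@[83.2,-.96,0],'head',np.arctan2(M[1,0],M[0,0]),'goal',.203+np.pi/2)
g=cv2.cvtColor(grab('wrist','w8'),cv2.COLOR_RGB2GRAY)
for r in(82,120,160):print(r,g[r,235:335:2].tolist())
```

```text
15.025 [0.3 0.1 0. ] 18.879643294290805 0.05029115006891516
pin by tool [567.51452216 205.00000795 159.02582403] head 1.5909595166699848 goal 1.7737963267948966
82 [151, 151, 151, 152, 154, 99, 113, 115, 117, 117, 71, 69, 70, 63, 223, 223, 223, 230, 233, 87, 186, 221, 225, 222, 221, 221, 209, 158, 76, 143, 234, 229, 215, 217, 158, 110, 61, 58, 58, 61, 59, 60, 59, 61, 59, 69, 114, 107, 106, 107]
120 [151, 151, 150, 151, 150, 151, 153, 152, 155, 93, 113, 113, 114, 109, 64, 66, 65, 64, 63, 62, 225, 226, 226, 225, 226, 230, 123, 59, 60, 62, 61, 60, 63, 60, 62, 60, 59, 61, 60, 61, 60, 58, 59, 58, 61, 59, 59, 59, 68, 110]
160 [155, 154, 154, 152, 153, 153, 154, 155, 154, 155, 155, 156, 156, 94, 112, 108, 108, 111, 107, 219, 220, 222, 222, 222, 228, 106, 57, 58, 59, 59, 60, 61, 60, 58, 59, 62, 60, 59, 61, 59, 59, 58, 58, 59, 57, 59, 56, 98, 104, 106]
```

Call:
step_arm(deltas=[[[0.01,0.42,0,0,0,-0.05],[0.05,0.83,0,0,0,-0.1],[0.08,1.16,0,0,0,-0.14],[0.1,1.33,0,0,0,-0.16],[0.12,1.5,0,0,0,-0.18]]])

```text
t: 15.7
eef_pos: [584.9, 123.4, 159.1]
orientation: [0.634, 0.774, -0.0, -0.0]
contact_force: [0.6, -0.5, -0.2]
gripper_width: 18.5
grasp_force: 0.0
```

Call:
step_arm(deltas=[[[0,0.08,0,0,0,-0.01],[0,0.17,0,0,0,-0.02],[0,0.17,0,0,0,-0.02]]])

```text
t: 16.08
eef_pos: [586.7, 123.7, 159.1]
orientation: [0.626, 0.78, 0.0, 0.0]
contact_force: [-0.2, 0.4, -0.1]
gripper_width: 19.2
grasp_force: 0.0
```

Call:
step_arm(deltas=[[[0,0.08,0,0,0,-0.01],[0,0.17,0,0,0,-0.02],[0,0.17,0,0,0,-0.02]]])

```text
t: 16.45
eef_pos: [588.4, 124.0, 159.1]
orientation: [0.618, 0.786, 0.0, 0.0]
contact_force: [-0.4, 0.0, -0.7]
gripper_width: 18.8
grasp_force: 0.0
```

Call:
step_arm(deltas=[[[0,0.08,0,0,0,-0.01],[0,0.17,0,0,0,-0.02],[0,0.17,0,0,0,-0.02]]])

```text
t: 16.82
eef_pos: [588.7, 124.3, 159.0]
orientation: [0.61, 0.792, -0.001, -0.001]
contact_force: [-4.9, -1.0, 4.8]
gripper_width: 18.8
grasp_force: 2.9
```

Call:
step_arm(deltas=[[[0,0.08,0,0,0,-0.01],[0,0.17,0,0,0,-0.02],[0,0.17,0,0,0,-0.02]]])

```text
t: 17.2
eef_pos: [588.8, 124.5, 158.9]
orientation: [0.602, 0.799, -0.002, -0.001]
contact_force: [-12.2, -2.0, 9.5]
gripper_width: 18.6
grasp_force: 6.2
```

Run:
```python
from h import *
o=env.get_obs();print(o['t'],o['contact_force'].round(1),o['gripper_width'],o['grasp_force'])
M=R.from_quat(o['orientation']).as_matrix();print('head',np.arctan2(M[1,0],M[0,0]))
g=cv2.cvtColor(grab('wrist','w9'),cv2.COLOR_RGB2GRAY)
for r in(120,140,160):print(r,g[r,255:310].tolist())
```

```text
17.2 [-12.2  -2.    9.5] 18.648971222378552 6.22867045494786
head 1.849859319045786
120 [114, 113, 114, 115, 65, 110, 105, 101, 101, 101, 90, 61, 70, 74, 57, 96, 111, 113, 114, 114, 113, 109, 109, 102, 192, 219, 221, 137, 224, 224, 222, 223, 222, 223, 222, 224, 228, 150, 57, 58, 62, 59, 61, 61, 61, 60, 58, 60, 59, 57, 60, 60, 58, 60, 58]
140 [110, 111, 110, 110, 111, 108, 109, 110, 110, 110, 109, 111, 108, 106, 106, 110, 112, 113, 110, 110, 105, 102, 160, 217, 218, 164, 201, 221, 221, 220, 220, 220, 221, 221, 227, 151, 72, 57, 60, 60, 59, 58, 61, 62, 60, 60, 58, 58, 61, 60, 59, 58, 59, 59, 60]
160 [109, 109, 108, 106, 106, 108, 109, 109, 109, 110, 109, 104, 105, 105, 110, 110, 110, 109, 105, 101, 135, 207, 214, 188, 196, 219, 219, 218, 218, 218, 219, 219, 225, 172, 75, 58, 60, 60, 60, 60, 60, 61, 60, 58, 59, 57, 60, 60, 59, 57, 56, 59, 59, 58, 57]
```

It has closed against the keeper: 12 N, and the panel heading of about 1.76 matches the goal of 1.774. I'll back off to centre, open wider and lift clear.

Call:
step_arm(deltas=[[[0,-0.2,0,0,0,0.02],[0,-0.45,0,0,0,0.05],[0,-0.7,0,0,0,0.08],[0,-0.7,0,0,0,0.08]]])

```text
t: 17.75
eef_pos: [584.9, 122.8, 159.1]
orientation: [0.634, 0.773, 0.0, 0.0]
contact_force: [0.0, -0.0, -0.1]
gripper_width: 19.0
grasp_force: 0.0
```

Run:
```python
from h import *
o=env.get_obs();print(o['t'],o['contact_force'].round(1),o['gripper_width'],o['grasp_force'])
M=R.from_quat(o['orientation']).as_matrix();print('head',np.arctan2(M[1,0],M[0,0]))
g=cv2.cvtColor(grab('wrist','w10'),cv2.COLOR_RGB2GRAY)
for r in(120,140,160):print(r,g[r,255:310].tolist())
```

```text
17.75 [ 0.  -0.  -0.1] 18.965356684067093 0.0
head 1.7681664680184856
120 [114, 104, 68, 61, 61, 62, 61, 59, 60, 62, 61, 59, 60, 82, 111, 115, 113, 113, 106, 191, 219, 224, 225, 224, 224, 225, 224, 224, 225, 229, 181, 120, 92, 59, 58, 61, 59, 61, 62, 62, 61, 62, 60, 61, 58, 60, 59, 58, 61, 60, 58, 57, 58, 59, 58]
140 [111, 111, 110, 111, 110, 108, 110, 109, 110, 110, 111, 112, 108, 107, 108, 111, 110, 108, 163, 217, 221, 222, 222, 222, 222, 222, 222, 222, 225, 207, 123, 89, 59, 58, 60, 59, 61, 61, 62, 59, 59, 60, 61, 62, 59, 58, 59, 58, 61, 59, 60, 58, 59, 58, 60]
160 [107, 110, 109, 109, 108, 106, 107, 108, 108, 109, 109, 110, 107, 105, 104, 107, 106, 130, 216, 217, 221, 221, 220, 220, 220, 219, 221, 223, 205, 123, 91, 59, 58, 57, 60, 61, 60, 60, 59, 59, 58, 61, 60, 60, 58, 59, 59, 59, 59, 59, 58, 57, 60, 56, 59]
```

Call:
step_arm(deltas=[[[0,0,0,0,0,0],[0,0,0,0,0,0],[0,0,0,0,0,0]]], fingers=0.5)

```text
t: 18.18
eef_pos: [584.9, 123.0, 159.1]
orientation: [0.634, 0.774, 0.0, -0.0]
contact_force: [-0.2, 0.1, -0.2]
gripper_width: 42.8
grasp_force: 0.0
```

Call:
step_arm(deltas=[[[0,0,-1,0,0,0],[0,0,-2.5,0,0,0],[0,0,-4.5,0,0,0],[0,0,-7,0,0,0],[0,0,-9,0,0,0]]])

```text
t: 18.8
eef_pos: [585.2, 123.3, 251.5]
orientation: [0.634, 0.774, 0.001, 0.001]
contact_force: [0.1, 0.1, -0.5]
gripper_width: 42.6
grasp_force: 0.0
```

Call:
step_arm(deltas=[[[0,0,0,0,0,0],[0,0,0,0,0,0],[0,0,0,0,0,0]]])

```text
t: 19.18
eef_pos: [584.4, 122.7, 248.3]
orientation: [0.634, 0.774, -0.001, -0.0]
contact_force: [0.0, 0.3, -0.0]
gripper_width: 42.6
grasp_force: 0.0
```

Run:
```python
from h import *
o=env.get_obs();print(o['t'],o['contact_force'].round(1),o['eef_pos'])
M=R.from_quat(o['orientation']).as_matrix();h=np.arctan2(M[1,0],M[0,0])
g=cv2.cvtColor(grab('wrist','w11'),cv2.COLOR_RGB2GRAY)
cs=[]
for r in range(115,175,5):
    l=g[r,240:330]>185;x=np.where(l)[0]+240;cs.append((r,x.min(),x.max(),len(x)))
print(h,cs)
P=np.array([567.6,205.1]);k=1.728-np.pi
for a,z in((0,149),(30,170),(55,170),(0,155)):print(a,z,proj('w11',[P[0]-np.cos(1.728)*a,P[1]-np.sin(1.728)*a,z])[0].round(1))
```

```text
19.175 [ 0.   0.3 -0. ] [584.42370003 122.65802837 248.30192922]
1.768738460442692 [(115, np.int64(278), np.int64(284), 7), (120, np.int64(278), np.int64(284), 7), (125, np.int64(277), np.int64(284), 8), (130, np.int64(277), np.int64(283), 7), (135, np.int64(277), np.int64(283), 7), (140, np.int64(277), np.int64(283), 7), (145, np.int64(277), np.int64(282), 6), (150, np.int64(276), np.int64(282), 7), (155, np.int64(276), np.int64(282), 7), (160, np.int64(276), np.int64(282), 7), (165, np.int64(276), np.int64(281), 6), (170, np.int64(277), np.int64(281), 5)]
0 149 [282.3  87.4]
30 170 [280.5 132.3]
55 170 [279.1 168.5]
0 155 [282.3  87.1]
```

```bash
python3 -c "
from h import *
print(env.finish_job())"
```

```text
the job is handed in; nothing more can be done
None
```

I hung the flap on both pins, swung it shut against the keeper post, let go and handed the job in at about 19 s. By my measurements it rests about 0.03–0.045 rad from fully shut (limit 0.09), but the hand-in returned no verdict.

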